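Cull the damaged coffee capsules from the stand

TASK

Five coffee capsules stand in a row on the lower deck of the wooden stand, and two are damaged: one is squashed flat, the other is crumpled over to one side. Pick out these two and set them down gently on the white plate, without dropping them from a height; leave the three good capsules standing where they are.

Things in the scene. Friction and masses are not known exactly. Their poses are not given: they have to be found in the camera images.
- capsule_stand: fixed two-tier wooden stand; origin on the table under the row of capsules, x to its back, y along it. Lower deck x -50..60, y -190..190 mm, top 16 mm above the table; capsules near x = 0, about 76 mm apart, in any order. Upper deck x -5..60 mm, 185 to 195 mm up, overhangs them: come in from the open front, tool 25 to 40 degrees off vertical. Uprights at x 39..57, y +-168 mm
- squashed_capsule: damaged dark red coffee capsule, squashed flat: 37 mm wide, only 14 mm tall (bulging side 36 mm wide at 5 to 8 mm height); origin at the centre of its underside, z up. Starts on the lower deck
- crumpled_capsule: damaged yellow coffee capsule, its top crumpled over to one side: flange 37 mm wide below, bulge 34 mm wide at 6 to 9 mm height, about 23 mm tall, the top leaning about 10 mm towards its own +x; origin at the centre of its underside, z up. Starts on the lower deck
- red_capsule: undamaged dark red coffee capsule, a blunt cone 37 mm wide at its flange (below) and 28 mm tall, standing on the lower deck of the stand; origin at the centre of its underside, z up. To be left alone
- yellow_capsule: undamaged yellow coffee capsule, a blunt cone 37 mm wide at its flange (below) and 28 mm tall, standing on the lower deck of the stand; origin at the centre of its underside, z up. To be left alone
- black_capsule: undamaged black coffee capsule, a blunt cone 37 mm wide at its flange (below) and 28 mm tall, standing on the lower deck of the stand; origin at the centre of its underside, z up. To be left alone
- plate: loose white round plate on the table left of the stand, 200 mm across, rim 21 mm high, flat well 130 mm across with its floor about 8 mm above the table; origin at the centre of its underside, z up
Things that resemble listed ones, but are neither listed nor needed, are in the scene too. Of the things that look like the squashed_capsule, the largest one is meant.

How it is judged:
By the outcome, as a careful person would: the job done as asked, in the order asked, and still so for the second after the job is handed in, with the robot touching nothing.
It also fails if it takes over 72 s, if anything falls off the work surface, if the arm or the gripper's body presses on something with over 40 N, if the wrist force passes 120 N, or if a joint passes its speed limit or range.

ROBOT

A 6-joint arm with a two-finger parallel gripper is mounted at the origin on the work surface; the furniture and walls round the work are solid. World frame = base frame: x ahead of the robot, y to its left, z up, the work surface at z = 0. Lengths are in m, angles in rad, forces in N, time in s.
With the tool pointing down it reaches from about 0.275 to 0.85 m from the base axis. Payload 19 kg.
Tool frame: the origin (TCP) lies between the finger pads; the fingertips stand 11 mm ahead of it and the grasp point (between the pads) lies 8 mm behind it; z points along the fingers, y is the line along which they close (so a half turn about z gives the same grasp; the last joint's range is limited). The gripper opens to 85 mm and grips with 20 to 120 N. Pads are 22 mm wide; open, the fingers measure 114 mm over their backs; the gripper's body (76 mm by 85 mm) begins 54 mm behind the grasp point. The pads swing forward as they close: fully open they stand 13 mm farther back than shut.
Start: joints at [-1.466, 0.15, 1.437, -0, 1.554, -0.134], TCP at [0.136, -0.559, 0.242] pointing down, gripper open.
Joint ranges: [-2.8, 2.8], [-0.68, 2.1], [0.12, 2.68], [-1.39, 4.53], [0.16, 2.79], [-2.81, 2.81]. Speed limits (rad/s): [1.89, 1.89, 2.22, 3.01, 3.01, 3.01].

INTERFACE

Orientations are given as [roll, pitch, yaw] about the fixed x, y, z axes, in that order (R = Rz(yaw) Ry(pitch) Rx(roll)).
In Python, from station import manip gives the robot as it stands. Calls block until the motion is done:
- manip.move_ptp(position, orientation): joint-space move of the TCP to a pose.
- manip.move_l(position, velocity=0.15, rotation=None, until_force=None): straight line of the TCP; rotation=None keeps the orientation; velocity is the mean speed in m/s. With until_force (N) it stops when the force on the tool has changed by that much, and returns True; else False.
- manip.movej(angles): joint-space move.
- manip.set_gripper(opening, strength=None): finger opening in m; strength is the grip in N (None keeps the last); returns when the fingers have stopped.
- manip.sleep(seconds).
- manip.solve_ik(position, orientation): joint angles nearest the present ones, or None.
- manip.camera(name): name is "side" or "top"; returns the picture (420x560x3 uint8, red, green, blue); there is no depth.
- manip.camera_info(name): a dict with "camera_matrix" (3x3 intrinsics, pixels), "position" and "rotation" of the camera in the world. Camera axes: x right, y down, z forward; pixel columns grow to the right and rows downward; lengths in m; the calibration is good to about 2 mm. A picture is of the moment at which its call begins. camera_info takes no time and is no camera call.
A pose or a line that the arm cannot do raises manip.PlanningError and nothing moves.
- manip.close_job(): hands the job in; it is judged then, once.
Readings, each from a call of its own:
- manip.get_time(): time.
- manip.get_q(): joint angles.
- manip.get_dq(): joint speeds.
- manip.get_tau(): joint torques, N m.
- manip.get_tcp_pos(): TCP position.
- manip.get_tcp_rot(): TCP orientation.
- manip.get_contact_force(): force on the tool from outside, world axes, zero at the start.
- manip.get_ft_torque(): the same for the moment, N m.
- manip.get_gripper_width(): finger opening in m.
- manip.get_finger_force(): force on a finger pad.
Only numpy, scipy, OpenCV 4.12 (cv2) and the standard library are available. Lean on these libraries where they do the work, as an engineer would, in place of code of your own. Each camera call takes 0.05 s, during which the arm holds its last target. There are 200 camera calls.

## Working session

There is one attempt and no reset: what is moved stays moved. The work goes in short steps, each a Python script; the robot and the scene stay as the last script left them, time stands still between calls to the robot, and variables do not carry over. Pictures are saved under pics/ and viewed, at most 10 in all, crops included, and the job is handed in when it is done.

```bash
mkdir -p pics; ls; python3 - <<'E'
from station import manip as m
import cv2,numpy as np
np.set_printoptions(precision=4,suppress=True)
for n in("side","top"):
    im=m.camera(n); cv2.imwrite(f"pics/{n}0.png",im[:,:,::-1]); 
    i=m.camera_info(n); print(n,i["camera_matrix"],i["position"],i["rotation"])
print(m.get_time(),m.get_tcp_rot())
E
```

```text
pics
side [[480.4579   0.     284.8012]
 [  0.     480.4579 209.3137]
 [  0.       0.       1.    ]] [ 0.359  -0.6245  0.6341] [-2.2329 -0.0132 -0.1346]
top [[383.0758   0.     282.1863]
 [  0.     383.0758 209.5686]
 [  0.       0.       1.    ]] [0.3605 0.1146 0.9114] [-2.9996 -0.024  -1.5678]
0.1 [-3.1405 -0.0001  0.2388]
```

View pics/side0.png

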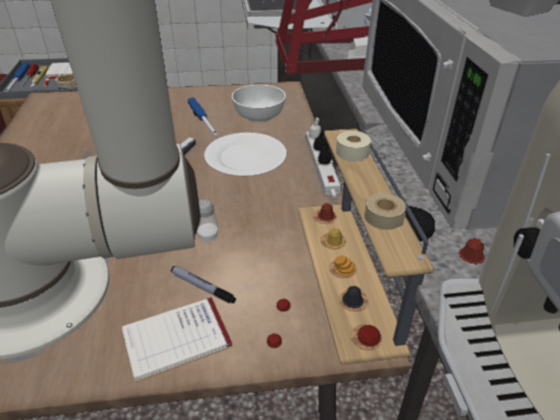

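View pics/top0.png

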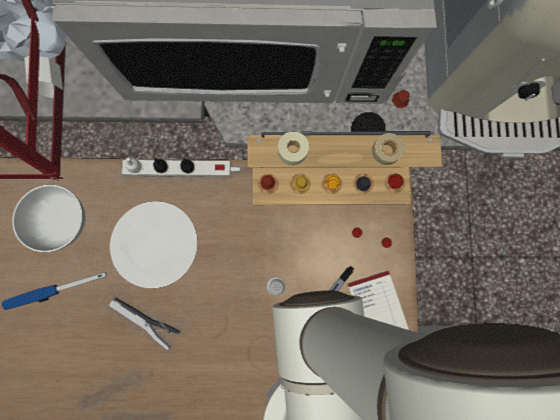

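The row in the side view, from the far end: good red (327,213), good yellow (335,238), crumpled yellow (344,265), black (354,297), squashed red (369,336). The plate is at (245,153). In the top view the row runs along row 182, columns 268–396, and the plate is at (153,245). Two tape rolls stand on the upper deck. Next I'll measure by masks and rays.

```bash
cat > h.py <<'E'
from station import manip as m
import cv2,numpy as np
from scipy.spatial.transform import Rotation as R
np.set_printoptions(precision=4,suppress=True)
def ray(n,px):
    i=m.camera_info(n);K=np.array(i["camera_matrix"])
    d=R.from_euler('xyz',i["rotation"]).as_matrix()@np.linalg.inv(K)@[px[0],px[1],1]
    return np.array(i["position"]),d/np.linalg.norm(d)
def plane(n,px,z):
    o,d=ray(n,px);return o+d*(z-o[2])/d[2]
def tri(pt,ps):
    o1,d1=ray("top",pt);o2,d2=ray("side",ps)
    s=np.linalg.lstsq(np.c_[d1,-d2],o2-o1,rcond=None)[0]
    a,b=o1+s[0]*d1,o2+s[1]*d2
    return (a+b)/2,np.linalg.norm(a-b)*1e3
def blobs(im,mask,roi,amin=25):
    k=np.zeros_like(mask);x0,y0,x1,y1=roi;k[y0:y1,x0:x1]=mask[y0:y1,x0:x1]
    n,l,s,c=cv2.connectedComponentsWithStats(k)
    return [(c[i],s[i]) for i in range(1,n) if s[i][4]>=amin]
E
python3 - <<'E'
from h import *
for n,roi,proi in(("top",(250,165,412,206),(100,195,205,295)),("side",(295,195,400,360),(195,128,295,180))):
    im=cv2.imread(f"pics/{n}0.png");h=cv2.cvtColor(im,cv2.COLOR_BGR2HSV);H,S,V=cv2.split(h)
    for nm,mk in(("red",((H<8)|(H>170))&(S>150)),("yel",(H>15)&(H<32)&(S>185)),("blk",V<60),):
        for c,s in blobs(im,mk.astype(np.uint8),roi): print(n,nm,c,s,"z16:",plane(n,c,.016+.010))
    for c,s in blobs(im,((S<40)&(V>140)).astype(np.uint8),proi,800): print(n,"plate",c,s,plane(n,c,.02))
    x0,y0,x1,y1=roi
    c=cv2.resize(im[y0:y1,x0:x1],None,fx=3.5 if n=="side" else 4.8,fy=3.5 if n=="side" else 4.8,interpolation=cv2.INTER_CUBIC)
    cv2.imwrite(f"pics/{n}c.png",c)
# stand deck front corners, top view & side view
print("corners",plane("top",(253,205),.016),plane("top",(411,205),.016),plane("side",(299,208),.016),plane("side",(343,357),.016))
E
```

```text
top red [395.2202 180.994 ] [388 174  15  15 168] z16: [ 0.5575 -0.1749  0.026 ]
top red [267.3893 182.2483] [261 176  14  14 149] z16: [0.552  0.1289 0.026 ]
top yel [332.4663 181.5521] [326 175  14  14 163] z16: [ 0.5549 -0.0251  0.026 ]
top blk [362.9324 183.3851] [356 177  14  14 148] z16: [ 0.5511 -0.0975  0.026 ]
top plate [153.0851 244.36  ] [ 109  201   89   87 5992] [0.4052 0.3907 0.02  ]
side red [325.9824 212.7588] [318 204  17  17 170] z16: [0.5538 0.1263 0.026 ]
side red [368.559  335.4298] [358 326  22  20 356] z16: [ 0.5577 -0.1816  0.026 ]
side blk [343.8387 201.4194] [342 195   6  15  31] z16: [0.599  0.1597 0.026 ]
side blk [352.8388 297.3026] [343 287  20  21 304] z16: [ 0.5526 -0.1029  0.026 ]
side blk [397.0745 331.6809] [394 314   6  31  94] z16: [ 0.6038 -0.1802  0.026 ]
side plate [245.0035 153.5887] [ 204  132   83   44 2893] [0.4061 0.3854 0.02  ]
corners [0.499  0.1625 0.016 ] [ 0.5015 -0.2138  0.016 ] [0.5038 0.1612 0.016 ] [ 0.512 -0.208  0.016]
```

View pics/topc.png

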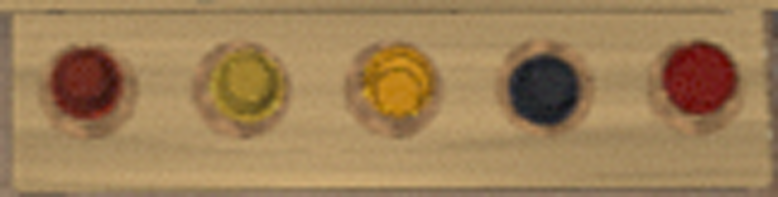

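View pics/sidec.png

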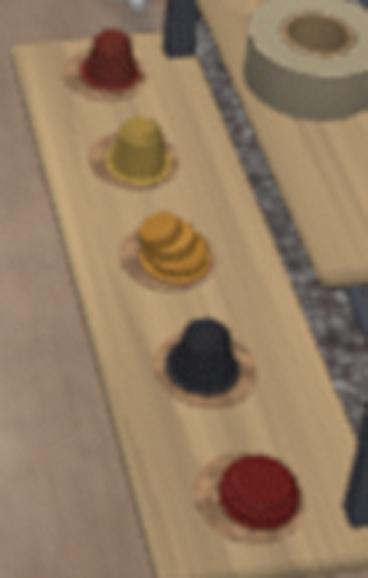

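Crops: the row is (good red, good yellow, crumpled, black, squashed). The crumpled one's top, at top-crop (398,92), leans toward the front, i.e. -x. The squashed one, at (698,78), is a low disc at the -y end. I'll triangulate both and check that the poses are reachable.

```bash
cat >> h.py <<'E'
TH=np.radians(30); ORI=[np.pi,-TH,0.0]; A=np.array([np.sin(TH),0,-np.cos(TH)])
E
python3 - <<'E'
from h import *
P={}
for n,roi in(("top",(250,165,412,206)),("side",(295,195,400,360))):
    im=cv2.imread(f"pics/{n}0.png");h=cv2.cvtColor(im,cv2.COLOR_BGR2HSV);H,S,V=cv2.split(h)
    r=(((H<8)|(H>170))&(S>150)).astype(np.uint8); y=((H>14)&(H<33)&(S>150)).astype(np.uint8)
    for c,s in blobs(im,r,roi)+blobs(im,y,roi):
        print(n,c,s); P.setdefault(n,[]).append((s[0]+(s[2]-1)/2,s[1]+(s[3]-1)/2,s))
sq=tri((395.4,181.3),(368.6,335.4)); print("sq",sq)
# deck height from front corners, plate rim centre
for a,b in(((253,204.5),(299,208)),((411,204.5),(343,357))): print("corner",tri(a,b))
print("plate",tri((153.2,244.4),(245,153.6)))
for d in(sq[0][:2],):
  for p in([.5575,-.178,.035],[.5575-.06,-.178,.139],[.40,-.178,.2],[.43,.39,.15],[.43,.39,.03],[.37,.39,.03]):
    print(p,m.solve_ik(p,ORI))
E
```

```text
top [395.2202 180.994 ] [388 174  15  15 168]
top [267.3893 182.2483] [261 176  14  14 149]
top [300.9665 182.5307] [294 175  15  16 179]
top [332.5243 181.5838] [325 174  16  16 185]
side [325.9824 212.7588] [318 204  17  17 170]
side [368.559  335.4298] [358 326  22  20 356]
side [343.8904 266.0465] [335 256  20  20 301]
sq (array([ 0.5589, -0.1774,  0.0201]), np.float64(1.5882314927652468))
corner (array([0.5023, 0.1625, 0.0148]), np.float64(3.634705050546))
corner (array([ 0.5061, -0.2123,  0.0221]), np.float64(8.585648828672905))
plate (array([0.4059, 0.3917, 0.0162]), np.float64(1.1477592230801628))
[0.5575, -0.178, 0.035] [-0.5927  0.1089  2.0366  0.5082  0.6115  0.6149]
[0.4975, -0.178, 0.139] [-0.6808 -0.1565  2.0463  0.4223  0.8756  0.6788]
[0.4, -0.178, 0.2] [-0.8867 -0.4227  2.1065  0.4392  1.1466  0.5643]
[0.43, 0.39, 0.15] [ 0.7961  0.0332  1.8447 -0.4608  0.9333  2.5824]
[0.43, 0.39, 0.03] [ 0.7961  0.188   1.9559 -0.5863  0.7022  2.7644]
[0.37, 0.39, 0.03] None
```

Measured: squashed at about (0.5585, -0.1775), height consistent with the deck; plate at (0.406, 0.391). At the plate I'll yaw the tool radially to keep the wrist away from its limit. Now the squashed capsule: touch the deck, lift 3 mm, grip.

```bash
cat >> h.py <<'E'
PL=np.array([.406,.3905]); Y=np.arctan2(PL[1],PL[0]); E=np.array([np.cos(Y),np.sin(Y)])
ORP=[np.pi,-TH,Y]; AP=np.array([np.sin(TH)*E[0],np.sin(TH)*E[1],-np.cos(TH)])
def grasp(x,y):
    g=np.array([x+.001,y,.056])
    m.move_l(g-.06*A,.25) 
    m.move_l(g,.15)
    hit=m.move_l(g-[0,0,.034],.03,until_force=4)
    p=np.array(m.get_tcp_pos());print("hit",hit,p,m.get_contact_force())
    m.move_l([g[0],g[1],p[2]+.003],.05)
    m.set_gripper(0.02,35)
    print("w",m.get_gripper_width(),m.get_finger_force(),m.get_contact_force(),m.get_time())
    return p[2]
E
python3 - <<'E'
from h import *
for r in(.03,-.03):
  for z in(.03,.15): print(m.solve_ik([*(PL+r*E),z],ORP))
m.set_gripper(.052)
m.move_ptp([.40,-.1775,.2],ORI)
grasp(.5585,-.1775)
p=np.array(m.get_tcp_pos())
m.move_l(p+[-.003,0,.012],.05); m.move_l(p-.11*A,.2)
print(m.get_gripper_width(),m.get_finger_force(),m.get_time(),m.get_tcp_pos())
for n in("side","top"): cv2.imwrite(f"pics/{n}1.png",m.camera(n)[:,:,::-1])
a=cv2.imread("pics/side1.png")[150:380,250:450]; b=cv2.imread("pics/top1.png")[100:330,230:430]
cv2.imwrite("pics/c1.png",cv2.resize(np.hstack([a,b]),None,fx=2,fy=2))
E
```

```text
[0.5895 0.1137 2.0443 0.1933 0.4744 1.2452]
[ 0.5895 -0.0504  1.9276  0.1289  0.7518  1.3232]
[ 0.5611 -0.0086  2.1748  0.2259  0.4713  1.1908]
[ 0.5611 -0.187   2.0472  0.1463  0.7722  1.2876]
hit True [ 0.5596 -0.1774  0.0262] [-6.9656  2.4207 11.6352]
w 0.03302517969559373 34.272463502893515 [-0.7436  0.8912  3.3294] 5.0417
0.03317828762014091 34.5821260966477 6.0833 [ 0.5046 -0.1776  0.1239]
```

View pics/c1.png

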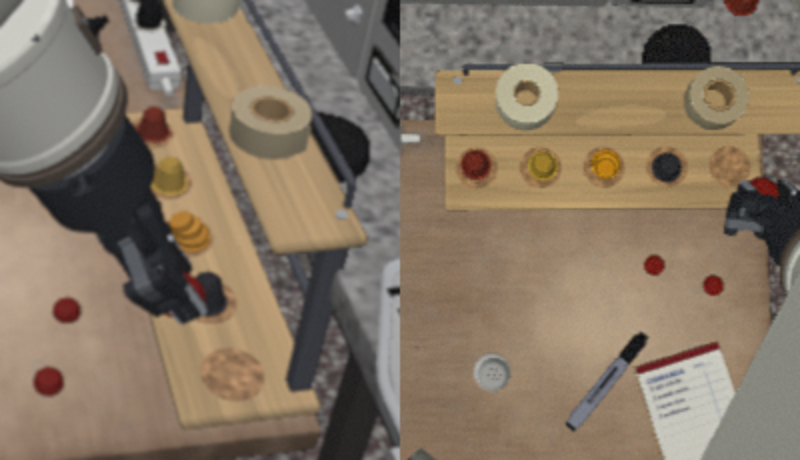

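The squashed capsule is held between the pads (left half, (195,295)), its spot on the deck is empty, and the other four are standing. Now transfer and set it down on the far half of the plate.

```bash
cat >> h.py <<'E'
def place(r,zg):
    """zg: TCP height above the deck top when gripped"""
    y=m.get_tcp_pos()[1]
    m.move_l([.42,y,.19],.25)
    m.move_l([.40,.20,.19],.3,rotation=[np.pi,-TH,Y/2])
    q=np.array([*(PL+r*E),.008+zg+.014])
    m.move_l(q-.08*AP,.3,rotation=ORP)
    m.move_l(q,.12)
    hit=m.move_l(q-[0,0,.018],.02,until_force=2.5)
    print("down",hit,np.array(m.get_tcp_pos()),q[2]-.014,m.get_contact_force())
    m.set_gripper(.056); m.sleep(.2)
    m.move_l(np.array(m.get_tcp_pos())-.1*AP,.12)
    print(m.get_time())
E
python3 - <<'E'
from h import *
place(.026,.0132)
m.move_l([.38,.15,.2],.3,rotation=[np.pi,-TH,Y/2])
for n in("side","top"): cv2.imwrite(f"pics/{n}2.png",m.camera(n)[:,:,::-1])
a=cv2.imread("pics/side2.png")[110:310,190:390]; b=cv2.imread("pics/top2.png")[160:360,60:260]
cv2.imwrite("pics/c2.png",cv2.resize(np.hstack([a,b]),None,fx=2,fy=2))
E
```

```text
down True [0.4248 0.4086 0.0214] 0.021200000000000004 [-0.4209 -0.6285  5.1625]
12.4333
```

View pics/c2.png

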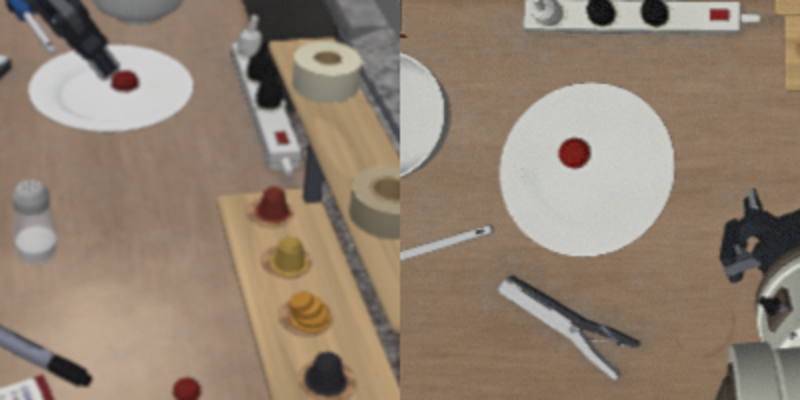

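The squashed capsule lies flat in the well at right-half (574,152), and contact came exactly at the expected height. Now the crumpled one.

```bash
python3 - <<'E'
from h import *
c=plane("top",(332.5,181.5),.02);c2=plane("side",(344.5,266),.024);print(c,c2)
x,y=.557,round((c[1]+(c2[1]))/2,4);print(y)
m.set_gripper(.052)
m.move_l([.40,y,.19],.3,rotation=ORI)
grasp(x,y)
p=np.array(m.get_tcp_pos())
m.move_l(p+[-.003,0,.012],.05); m.move_l(p-.11*A,.2)
print(p,m.get_gripper_width(),m.get_finger_force(),m.get_time())
for n in("side","top"): cv2.imwrite(f"pics/{n}3.png",m.camera(n)[:,:,::-1])
a=cv2.imread("pics/side3.png")[150:380,250:450]; b=cv2.imread("pics/top3.png")[100:330,230:430]
cv2.imwrite("pics/c3.png",cv2.resize(np.hstack([a,b]),None,fx=2,fy=2))
E
```

```text
[ 0.5564 -0.0261  0.02  ] [ 0.5565 -0.0268  0.024 ]
-0.0265
hit True [ 0.558  -0.0264  0.0262] [-4.6869  0.2556  9.8593]
w 0.032639097209605825 34.356157458387315 [-0.8973  0.8497  2.6322] 17.4333
[ 0.5581 -0.0265  0.0293] 0.03229091300973274 34.72907072675298 18.475
```

View pics/c3.png

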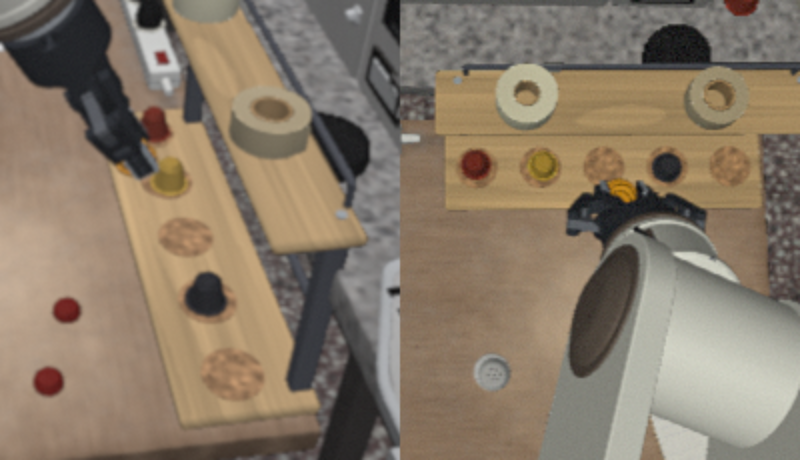

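The crumpled capsule is in the gripper (right half, (622,190)) and the three good ones are untouched. I'll place it on the near half of the plate.

```bash
python3 - <<'E'
from h import *
place(-.03,.0133)
m.move_l([.36,.12,.22],.3,rotation=[np.pi,-TH,Y/2])
print(m.get_gripper_width(),m.get_time())
for n in("side","top"): cv2.imwrite(f"pics/{n}4.png",m.camera(n)[:,:,::-1])
a=cv2.imread("pics/side4.png")[110:360,190:390]; b=cv2.imread("pics/top4.png")[160:410,60:260]
cv2.imwrite("pics/c4.png",cv2.resize(np.hstack([a,b]),None,fx=2,fy=2))
E
```

```text
down True [0.3844 0.3698 0.0214] 0.0213 [-1.1251 -1.8937  6.3975]
23.9333
0.05598926709231604 25.0833
```

View pics/c4.png

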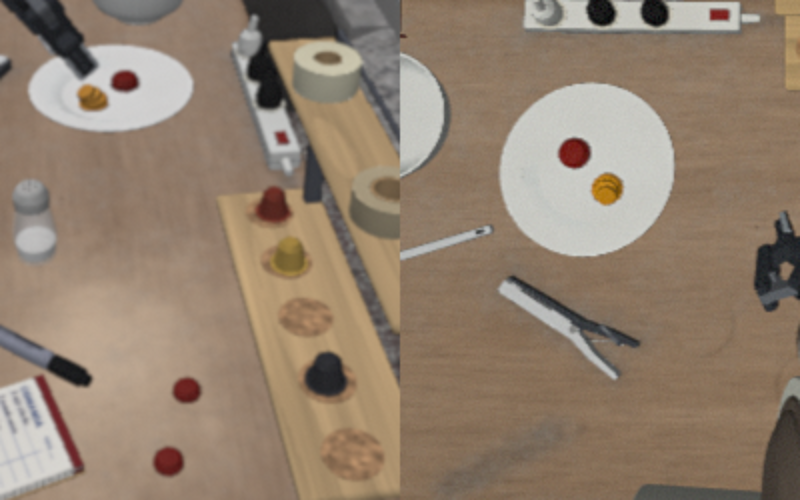

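Both damaged capsules rest in the plate well, at right-half (574,152) and (607,189). The three good ones stand in place and the arm is clear.

```bash
python3 -c "
from station import manip as m
print(m.close_job())"
```

```text
the job is handed in; nothing more can be done
None
```

The squashed and crumpled capsules are both set down on the white plate, the three good ones are still standing in place, and the job was handed in at about 25 s of the 72 s allowed.

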